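# Fish a wedged padlock out of the tube feed chute

### The job

A padlock has dropped into the sloping feed chute and is wedged upright behind the gate bar, holding back the three steel tubes. Take the retrieving hook from its rail, catch the padlock's shackle with it and lift the padlock out of the chute (with the hook only: do not touch this padlock with the gripper or arm), so that the tubes roll down to the end stop, and set the padlock gently down in the grey bin, without dropping it. Then hang the hook on its rail again, slid up against the collar, and leave the other things on the counter where they are.

Things in the scene. Friction and masses are not known exactly. Their poses are not given: they have to be found in the camera images.
- chute: fixed open-topped aluminium feed chute. Origin: on the table below the inner face of the low-end stop; x horizontal, up the chute and away from the robot; z up. Floor 314 mm long, 15 mm above the table at the origin, rising to +x at 14 degrees; 96 mm wide inside; 4 mm walls stand 37 mm over the floor, 57 mm beside the gate. Open above, but for the gate
- gate (a point): centre of the gate, a dark cross bar 12 mm thick over the chute, 88 to 100 mm up the floor from the stop; underside 43 mm, top 55 mm over the floor: the 40 mm tubes roll under it, the padlock cannot pass
- padlock: the jammed loose padlock, 0.34 to 0.53 kg, upright on the chute floor behind the gate, so leaning 14 degrees to the robot. Brass body 44 (x, along the chute) x 70 (y, across) x 52 mm high; origin: centre of its underside. On it a closed shackle of 10 mm round steel in its y-z plane, straight sides and round top: inside 36 mm wide, 38 mm high over the body; outer top at 100 mm
- shackle_top (a point): on the padlock: middle of the shackle's arch at the lower face of the bar, 90 mm above the padlock's underside
- hook: loose retrieving hook, 0.15 kg, hanging upright on the rail. Origin: lower face of its hanger's crown, resting on the rail's top; z up, y along the rail. The hanger is a saddle 14 mm wide (y), 16 mm inside (x): short leg on +x reaching 12 mm below the origin, long leg on -x reaching 44 mm. To leave the rail, raise it about 18 mm and move it to its -x; to hang it, the reverse
- hook_mouth (a point): on the hook: middle of the hanger's mouth (open to +x, 24 mm high, from 12 to 36 mm below the origin), 24 mm below the origin; the rail passes in and out here
- hook_grip (a point): on the hook: centre of its black grip, 20 x 20 mm square, from 8 to 50 mm above the hook's origin (this point 29 mm above). A round weight 16 mm across sits on the shank from 46 to 70 mm below the origin
- hook_bowl (a point): on the hook: middle of the upper face of its bottom bar, where a load hangs, 12 mm to -x and 101 mm below the origin. The straight 8 mm shank at x=0, y=0 ends in this level 8 mm bar, which runs to -x and ends in an upturned tip (axis x=-24 mm, top 91 mm below the origin, 10 mm over the bar). Free gap from shank to tip 16 mm
- rail: fixed stand: horizontal 12 mm round steel rail along its y, axis 160 mm over the table, on two posts at y = -115 and +115 mm, no higher than the axis. Origin on the table under the rail's middle. A 22 mm steel collar sits on the rail from y = +64 to +76 mm
- rail_mark (a point): point on the top of the rail, 7 mm before the collar: the hook's origin is here when it hangs on the rail and touches the collar from the -y side
- bin: fixed open grey plastic bin, outside 150 (x) x 130 (y) x 45 mm high, walls and floor 4 mm; origin at the centre of its underside
- tube1: loose steel tube 40 mm diameter, 84 mm long, 0.16 kg, lying across the chute, touching the padlock from behind; origin at its centre. First of the queue, rolls freely
- tube2: the next tube up the chute, same as tube1
- tube3: the last tube, same as tube1
- padlock_b: bystander: a like padlock lying flat on the table, near the robot
- flange: bystander: flat steel ring 90 mm across, 16 mm high, lying on the table
- sleeve: bystander: upright steel sleeve 76 mm across, 50 mm high
- driver: bystander: screwdriver 200 mm long lying on the table
- spanner: bystander: spanner 180 mm long lying on the table
- jar: bystander: jar 70 mm across, 90 mm high

How it is judged:
On the way:
1. the padlock hangs on the hook, lifted clear of the chute (its underside at least 100 mm above the table) (height (world z) of padlock above 0.1 m and contact force between hook and padlock above 1 N), for 0.2 s.
At the end, for the whole second after the job is handed in: tubes at rest in the chute, queued against the end stop, each within 10 mm; padlock at rest on the bin floor, inside the walls, off the hook; hook at rest on the rail, upright within 0.25 rad, its origin within 12 mm of where it hangs touching the collar (x of tube1 in the frame of chute between 0.0046 and 0.0246 m and z of tube1 in the frame of chute below 0.0512 m and linear speed of each of tube1, tube2, tube3, padlock, hook below 0.02 m/s and x of tube2 in the frame of chute between 0.0434 and 0.0634 m and z of tube2 in the frame of chute below 0.0609 m and x of tube3 in the frame of chute between 0.0822 and 0.1022 m and z of tube3 in the frame of chute below 0.0706 m and x of padlock in the frame of bin between -0.075 and 0.075 m and y of padlock in the frame of bin between -0.065 and 0.065 m and z of padlock in the frame of bin below 0.045 m and contact force between padlock and bin above 1 N and contact force between hook and padlock below 0.1 N and distance between hook and rail_mark below 0.012 m and angle between hook's own z axis and vertical below 0.25 rad and contact force between hook and rail above 0.5 N).
It fails at once if the gripper or arm touches the jammed padlock (contact force between any of the fingers, the arm and padlock above 0.5 N).
It fails at once if the padlock is dropped (falls free of the hook faster than 0.7 m/s) (contact force between hook and padlock below 0.05 N and linear speed of padlock above 0.7 m/s).
It fails at once if one of the bystanders is moved more than 30 mm (distance of any of padlock_b, flange, sleeve, driver, spanner, jar from where it was at the start of the episode above 0.03 m).
It also fails if it takes over 69 s, if anything falls off the work surface, if the arm or the gripper's body presses on something with over 40 N, if the wrist force passes 120 N, or if a joint passes its speed limit or range.

### The arm

A 6-joint arm with a two-finger parallel gripper is mounted at the origin on the work surface. World frame = base frame: x ahead of the robot, y to its left, z up, the work surface at z = 0. Lengths are in m, angles in rad, forces in N, time in s.
With the tool pointing down it reaches from about 0.25 to 0.775 m from the base axis. Payload 4 kg.
Tool frame: the origin (TCP) lies at the very end of the fingers, on their centre line; the grasp point (between the pads) lies 19 mm behind it; z points along the fingers, y is the direction in which the jaws open and shut (so a half turn about z gives the same grasp; the last joint's range is limited). The gripper opens to 94 mm and grips with 3 to 60 N. Pads are 16 mm wide; open, the fingers measure 119 mm over their backs; the gripper's body (75 mm by 177 mm) begins 78 mm behind the grasp point.
Start: joints at [-1.237, 0.087, 1.371, -0, 1.684, -0.103], TCP at [0.233, -0.498, 0.206] pointing down, gripper open.
Joint ranges: [-3.1, 3.1], [-0.76, 2.03], [0.27, 2.55], [-1.08, 4.22], [0.17, 2.65], [-2.57, 2.57]. Speed limits (rad/s): [2.79, 2.79, 3.14, 3.14, 3.14, 3.14].

### API

Orientations are given as [roll, pitch, yaw] about the fixed x, y, z axes, in that order (R = Rz(yaw) Ry(pitch) Rx(roll)).
In Python, from bench import robot, cams, models gives the robot as it stands.
- The arm moves only by the tool step_arm, never from a script. Its argument "series" is a list of rows, each a list of 5 numbers: the gripper command: -1 is shut, 1 is fully open, values between are in proportion, then the shift along the tool's x, y, z in mm, then the turn about the tool's z in degrees. A call has 1 to 20 rows; each row is the pose to reach, as a shift and turn from the pose commanded when the call began, along the tool's axes at that moment; what a row does not reach only later rows make up. A row lasts 1/8 s, in which the tool goes at most 62.5 mm and 10.7 degrees, less where a joint would pass 70% of its speed; a pose out of reach is approached as far as the arm can. A call with a gripper value outside its range is refused whole. The fingers move at their own pace and stop on an object; the grip force is fixed at half the most. Time passes only in rows, so rows that repeat a pose let the fingers close. It gives the time, the measured TCP pose, the force and the opening at its end, in the units of the state.
- robot.get_obs(): the state, without advancing time (a new reading comes with each control period).
- cams.snapshot(name): name is "side" or "top"; returns a dict with "pixels" (480x640x3 uint8, red, green, blue), "fov_y" (degrees; the focal length in pixels is half the picture's height over the tangent of half this angle, whatever the lens; pixels are square), "cx", "cy" (the principal point, pixels), "k1" (the pictures are not rectified: a ray, as slopes to the right and down, at radius r is drawn at 1 + k1 r^2 times it, then the intrinsics apply), "R" (3x3) and "t" (3): a world point X has camera coordinates R X + t. Camera axes: x right, y down, z forward; pixel columns grow to the right and rows downward; lengths in m; the calibration is good to about 2 mm. A picture is of the moment at which its call begins. There is no depth.
- robot.close_job(): hands the job in, once; it reports no verdict.
Trained networks look in a picture, given as the dict that the camera call returned (one of the last four; its "shot" number tells which), for a name from the list of things; names that differ only in an ending like _2 or _b are one class to them, and where a whole thing is asked for, a point or a joint stands for the part that bears it (a point fixed in the world has none). Each returns a list of dicts, best first, with "p" (0 to 1); they miss things now and then, are a little off and sometimes report something else, mostly with a low value. They report only what shows in the picture. A call takes as long as a camera call.
- models.find_in(picture, label): "position" ([x, y, z] in m, in world coordinates, good to about 4 mm: the middle of the surface that is visible of it).
- models.pinpoint(picture, label): "position" ([x, y, z] in m, in world coordinates, good to about 4 mm: a listed point, or the origin of a listed thing).
The state is a dict: "time": time; "joint_positions": joint angles; "qvel": joint speeds; "joint_torque": joint torques, N m; "tool_pos": TCP position; "ee_rot": TCP orientation; "wrist_force": force on the tool from outside, world axes, zero at the start; "wrist_torque": the same for the moment, N m; "width": finger opening in m.
Only numpy, scipy, OpenCV 4.12 (cv2) and the standard library are available. Lean on these libraries where they do the work, as an engineer would, in place of code of your own. Each camera call takes 0.05 s, during which the arm holds its last target. There are 200 camera calls.

## Working session

There is one attempt and no reset: what is moved stays moved. The work goes in short steps, Python scripts to look and compute and a tool call to move; the robot and the scene stay as the last step left them, time stands still between calls to the robot, and variables do not carry over. Pictures are saved under pics/ and viewed, about 8 in all and at most 12, crops included, and the job is handed in when it is done.

Besides the shell and the picture viewer there is one more tool, called after "Request:" as name(argument=value, ...), one argument or row to a line, values as JSON. step_arm: Moves the arm, as the interface text tells. Its arguments: {"type":"object","properties":{"series":{"type":"array","items":{"type":"array","items":{"type":"number"}}}},"required":["series"]}

```bash
mkdir -p pics; cat > h.py <<'E'
from bench import robot,cams,models
import numpy as np,cv2
def shot(n,f=None):
    s=cams.snapshot(n)
    if f: cv2.imwrite('pics/'+f,s['pixels'][:,:,::-1])
    return s
def pp(s,l,fn='pinpoint',k=2):
    for d in getattr(models,fn)(s,l)[:k]: print(l,fn[:3],np.round(d['position'],4),round(d['p'],2))
def proj(s,X):
    c=s['R']@np.array(X)+s['t'];a=c[:2]/c[2];f=240/np.tan(np.radians(s['fov_y']/2))
    return a*(1+s['k1']*(a@a))*f+[s['cx'],s['cy']]
def ray(s,u,v):
    f=240/np.tan(np.radians(s['fov_y']/2));K=np.array([[f,0,s['cx']],[0,f,s['cy']],[0,0,1.]])
    a=cv2.undistortPoints(np.array([[[u,v]]],float),K,np.array([s['k1'],0,0,0.]))[0,0]
    R=np.array(s['R']);return -R.T@s['t'],R.T@np.array([a[0],a[1],1])
def atz(s,u,v,z):
    o,d=ray(s,u,v);return o+d*(z-o[2])/d[2]
def tri(s1,p1,s2,p2):
    A=0;b=0
    for s,p in((s1,p1),(s2,p2)):
        o,d=ray(s,*p);d/=np.linalg.norm(d);M=np.eye(3)-np.outer(d,d);A=A+M;b=b+M@o
    return np.linalg.solve(A,b)
E
python3 - <<'E'
from h import *
o=robot.get_obs();print(o['time'],o['tool_pos'],o['ee_rot'],o['width'])
for n in('top','side'):
    s=shot(n,n+'0.png');print(n,s['fov_y'],-np.array(s['R']).T@s['t'])
    for l in 'chute gate padlock shackle_top hook hook_mouth hook_grip hook_bowl rail rail_mark bin tube1 padlock_b flange sleeve driver spanner jar'.split(): pp(s,l,k=3 if 'padlock' in l or 'tube' in l else 1)
E
```

```text
0.0 [ 0.2324834  -0.49782766  0.20432257] [-3.13938177e+00 -2.21719276e-04  4.36796766e-01] 0.093851477516102
top 57.93978362072532 [ 0.50894176 -0.03421157  1.01409912]
chute pin [ 0.4473  0.0246 -0.0021] 0.78
gate pin [0.5265 0.0317 0.0862] 0.93
padlock pin [0.5632 0.0372 0.0447] 0.86
padlock pin [ 0.374  -0.202  -0.0029] 0.76
shackle_top pin [0.5426 0.0292 0.1297] 0.65
hook pin [0.5444 0.2788 0.1634] 0.54
hook_mouth pin [0.5469 0.2808 0.1442] 0.6
hook_grip pin [0.5477 0.281  0.1961] 0.72
hook_bowl pin [0.5376 0.2778 0.0635] 0.88
rail pin [0.5501 0.2915 0.0021] 0.97
rail_mark pin [0.5545 0.3542 0.1629] 0.87
tube1 pin [0.6809 0.0514 0.0987] 0.95
tube1 pin [0.6054 0.0435 0.0772] 0.77
tube1 pin [0.6384 0.0418 0.0848] 0.6
padlock_b pin [0.5632 0.0372 0.0447] 0.86
padlock_b pin [ 0.374  -0.202  -0.0029] 0.76
flange pin [ 3.559e-01  1.834e-01 -1.000e-04] 0.58
sleeve pin [ 0.716  -0.2756 -0.0016] 0.59
driver pin [ 0.6654 -0.4307  0.0014] 0.66
spanner pin [0.368  0.296  0.0008] 0.62
jar pin [ 7.209e-01  2.745e-01 -4.000e-04] 0.83
side 43.077923584528435 [0.27665594 1.257958   1.00679135]
c
[... 288 characters left out ...]
outh pin [0.5496 0.281  0.1415] 0.64
hook_grip pin [0.5477 0.279  0.1975] 0.8
hook_bowl pin [0.5352 0.2795 0.0717] 0.9
rail pin [0.5467 0.2966 0.0019] 0.91
rail_mark pin [0.5486 0.351  0.1641] 0.94
bin pin [ 0.481  -0.3244 -0.0017] 0.57
tube1 pin [0.6397 0.0441 0.0857] 0.8
tube1 pin [0.6062 0.0445 0.0729] 0.68
tube1 pin [0.6798 0.052  0.1001] 0.56
padlock_b pin [0.5682 0.0349 0.0484] 0.66
padlock_b pin [ 0.3761 -0.2006  0.0058] 0.61
padlock_b pin [ 0.6659 -0.4303  0.0011] 0.6
flange pin [0.3557 0.178  0.0013] 0.81
sleeve pin [ 7.176e-01 -2.724e-01  2.000e-04] 0.91
driver pin [ 0.6654 -0.4283 -0.0018] 0.77
spanner pin [ 0.3673  0.3015 -0.    ] 0.75
jar pin [7.182e-01 2.762e-01 4.000e-04] 0.65
```

View pics/top0.png

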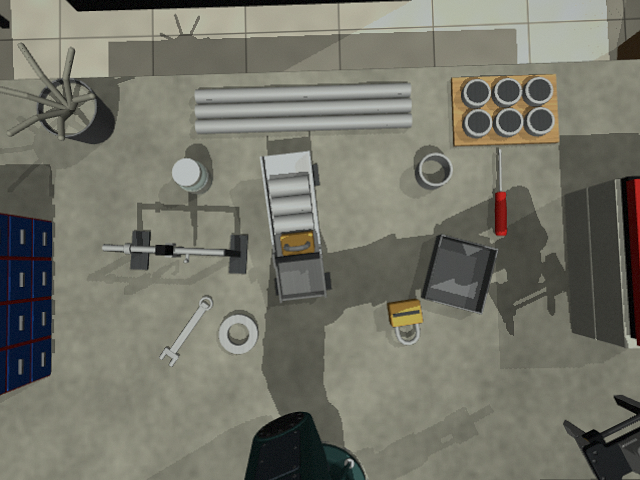

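View pics/side0.png

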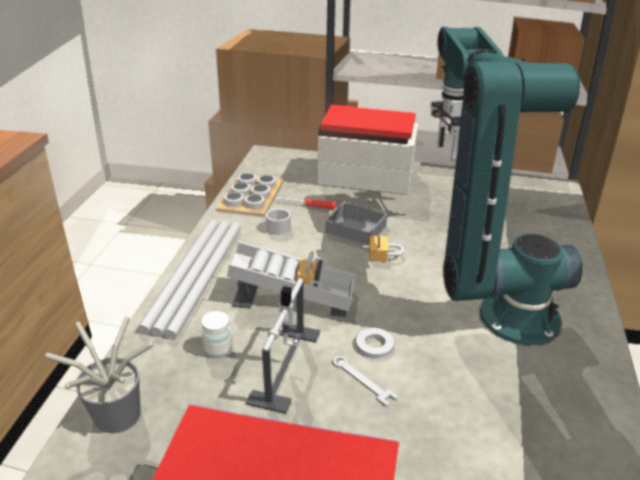

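The top view shows the hook at about (187,253) on the rail (105–240, 250), the collar at (163,250), the padlock in the chute at (297,243) and the bin at (460,273). The side view agrees. I'll zoom in to get the yaws.

```bash
python3 - <<'E'
from h import *
s=shot('top')
im=s['pixels'][:,:,::-1][130:320,100:500]
cv2.imwrite('pics/z1.png',cv2.resize(im,None,fx=2,fy=2,interpolation=cv2.INTER_CUBIC))
for q in [(.547,.280,.16),(.5505,.3525,.166),(.543,.036,.1318),(.526,.036,.0853),(.481,-.324,0)]: print(q,(proj(s,q)-[100,130])*2)
pp(s,'bin');pp(s,'bin','find_in');pp(s,'shackle_top',k=3)
s=shot('side')
pp(s,'bin','find_in');pp(s,'rail');pp(s,'rail_mark');pp(s,'hook_grip');pp(s,'chute');pp(s,'gate');pp(s,'padlock')
im=s['pixels'][:,:,::-1][180:420,220:420]
cv2.imwrite('pics/z2.png',cv2.resize(im,None,fx=2.5,fy=2.5,interpolation=cv2.INTER_CUBIC))
for q in [(.547,.280,.16),(.5505,.3525,.166),(.543,.036,.1318),(.526,.036,.0853)]: print(q,(proj(s,q)-[220,180])*2.5)
E
```

```text
(0.547, 0.28, 0.16) [139.95270176 239.00536863]
(0.5505, 0.3525, 0.166) [ 64.17346798 237.04902938]
(0.543, 0.036, 0.1318) [388.53536868 238.03089968]
(0.526, 0.036, 0.0853) [392.34243996 255.46679281]
(0.481, -0.324, 0) [708.67098884 288.02156188]
bin pin [ 0.4802 -0.3229 -0.0009] 0.7
bin fin [ 0.4774 -0.3317  0.0041] 0.61
shackle_top pin [0.5436 0.0294 0.1331] 0.94
shackle_top pin [ 0.7215  0.2747 -0.0027] 0.28
bin fin [ 0.4839 -0.3371  0.0199] 0.76
rail pin [ 0.5457  0.2975 -0.0039] 0.94
rail pin [ 4.790e-01 -3.268e-01 -4.000e-04] 0.18
rail_mark pin [0.5521 0.3511 0.161 ] 0.97
hook_grip pin [0.5467 0.2807 0.1982] 0.57
chute pin [ 4.474e-01  2.620e-02 -1.000e-04] 0.95
chute pin [ 0.668  -0.4278 -0.0017] 0.33
gate pin [0.5277 0.0386 0.0828] 0.92
padlock pin [ 0.3762 -0.1998  0.0027] 0.9
padlock pin [0.5684 0.0345 0.0447] 0.82
(0.547, 0.28, 0.16) [163.64184308 319.61670047]
(0.5505, 0.3525, 0.166) [137.50347833 368.44586996]
(0.543, 0.036, 0.1318) [228.82293087 189.1994075 ]
(0.526, 0.036, 0.0853) [244.93956689 228.69108789]
```

View pics/z1.png

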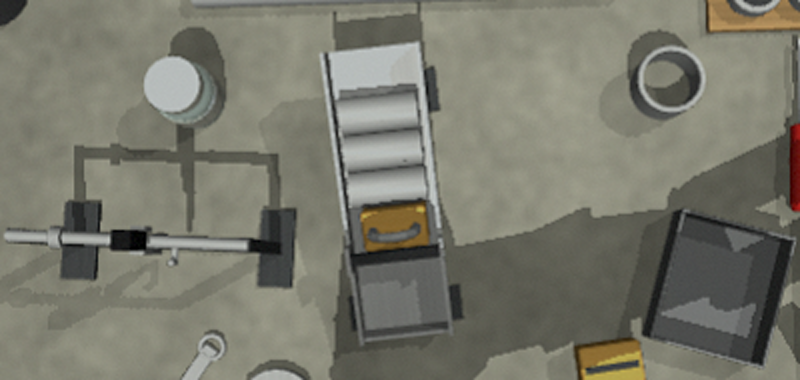

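View pics/z2.png

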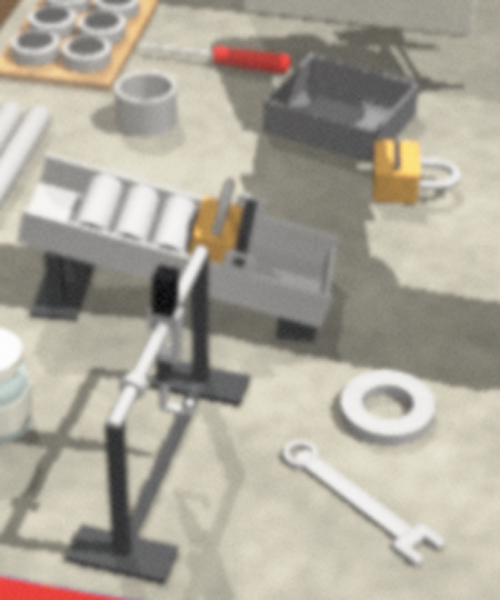

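The crops show the arch centred at z1 (393,237), the collar at (55,236) with the grip at (128,240), and the bin rim corners at (683,210), (793,240), (765,365) and (645,335).

```bash
python3 - <<'E'
from h import *
s=shot('top')
P=lambda u,v,z:atz(s,u/2+100,v/2+130,z)
a,b=P(5,236,.16),P(250,244.5,.16);d=a-b;print('rail yaw',np.degrees(np.arctan2(-d[0],d[1])),a,b)
c=[P(*q,.045) for q in((683,210),(793,240),(765,365),(645,335))];print('bin',np.mean(c,0),[np.round(x[:2],3) for x in c])
a,b=P(332,47,.0),P(0,0,0)
print('shackle',P(393,240,.137),'grip',P(128,240,.197),'collar',P(55,237,.166))
# tube-direction / gate direction
a,b=P(358,254,.09),P(437,246,.09);d=a-b;print('gate yaw',np.degrees(np.arctan2(-d[0],d[1])))
a,b=P(322,55,.128),P(360,341,.052);d=a-b;print('wall yaw',np.degrees(np.arctan2(d[1],d[0])))
a,b=P(421,43,.128),P(450,334,.052);d=a-b;print('wall yaw',np.degrees(np.arctan2(d[1],d[0])))
E
```

```text
rail yaw -3.3911742778176657 [0.5532857  0.41400643 0.16      ] [0.5388806  0.17090855 0.16      ]
bin [ 0.48278011 -0.32515131  0.045     ] [array([ 0.57 , -0.286]), array([ 0.533, -0.406]), array([ 0.396, -0.369]), array([ 0.432, -0.239])]
shackle [0.5406926  0.03110033 0.137     ] grip [0.54468824 0.2777433  0.197     ] collar [0.55077155 0.36154653 0.166     ]
gate yaw 4.384638548063314
wall yaw 4.763217351414403
wall yaw 4.0931233896242025
```

Request:
step_arm(
  series=[
    [1, 0, 0, -95, 0],
    [1, 613, -572, -95, -61.6],
    [1, 613, -572, -95, -61.6],
    [1, 613, -572, -95, -61.6],
    [1, 613, -572, -95, -61.6],
    [1, 613, -572, -95, -61.6],
    [1, 613, -572, -95, -61.6],
    [1, 613, -572, -95, -61.6],
    [1, 613, -572, -95, -61.6],
    [1, 613, -572, -95, -61.6],
    [1, 613, -572, -95, -61.6],
    [1, 613, -572, -95, -61.6],
    [1, 613, -572, -95, -61.6],
    [1, 613, -572, -95, -61.6],
    [1, 613, -572, -95, -61.6],
    [1, 613, -572, -95, -61.6],
    [1, 613, -572, -95, -61.6],
  ],
)

```text
time: 4.68
tool_pos: [0.546, 0.2784, 0.3005]
ee_rot: [-3.142, 0.001, 1.511]
wrist_force: [0.5, -0.5, -0.2]
width: 0.094
```

Request:
step_arm(
  series=[
    [1, 1, 0, 60, 0],
    [1, 1, 0, 100, 0],
    [1, 1, 0, 120, 0],
    [1, 1, 0, 120, 0],
    [-1, 1, 0, 120, 0],
    [-1, 1, 0, 120, 0],
    [-1, 1, 0, 120, 0],
    [-1, 1, 0, 120, 0],
    [-1, 1, 0, 120, 0],
    [-1, 1, 0, 120, 0],
  ],
)

```text
time: 5.92
tool_pos: [0.5462, 0.2803, 0.1804]
ee_rot: [-3.141, 0.0, 1.512]
wrist_force: [0.3, -0.4, 0.1]
width: 0.0375
```

```bash
python3 - <<'E'
from h import *
o=robot.get_obs();print(o['time'],o['tool_pos'],o['wrist_force'],o['width'])
for n in('top','side'):
    s=shot(n);[pp(s,l,k=1) for l in('hook','hook_grip','hook_bowl','hook_mouth')]
    if n=='side':
        x=s['pixels'][:,:,::-1][180:420,220:420];cv2.imwrite('pics/z3.png',cv2.resize(x,None,fx=2.5,fy=2.5,interpolation=cv2.INTER_CUBIC))
E
```

```text
5.925 [0.54615565 0.28029883 0.18035325] [ 0.25320263 -0.3818699   0.08857078] 0.03746199253581851
hook pin [0.5466 0.277  0.1671] 0.84
hook_grip pin [ 6.659e-01 -4.296e-01  1.000e-04] 0.65
hook_bowl pin [0.5385 0.2816 0.0636] 0.74
hook_mouth pin [0.5487 0.2802 0.1413] 0.54
hook pin [0.5447 0.2836 0.1664] 0.67
hook_grip pin [0.5483 0.2795 0.1988] 0.76
hook_mouth pin [0.5488 0.2785 0.1426] 0.96
```

View pics/z3.png

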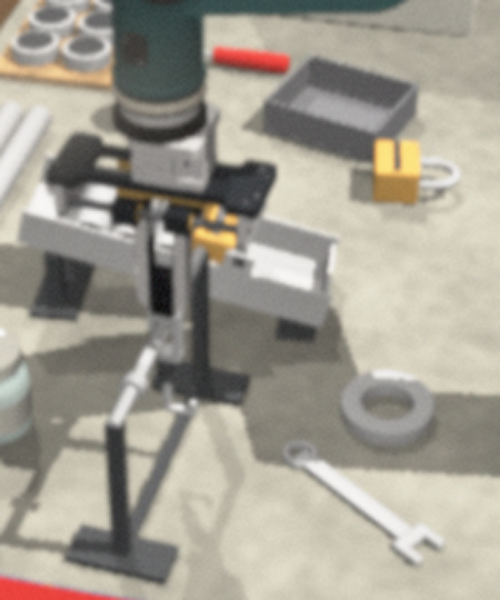

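The gripper straddles the grip at about (165,280) and was still closing when the picture was taken. I'll let it finish, then look at the width.

Request:
step_arm(
  series=[
    [-1, 0, 0, 0, 0],
    [-1, 0, 0, 0, 0],
    [-1, 0, 0, 0, 0],
    [-1, 0, 0, 0, 0],
  ],
)

```text
time: 6.92
tool_pos: [0.5461, 0.2802, 0.1804]
ee_rot: [-3.141, 0.0, 1.512]
wrist_force: [-0.3, 0.1, -0.9]
width: 0.0197
```

Request:
step_arm(
  series=[
    [-1, 0, 0, -6, 0],
    [-1, 0, 0, -12, 0],
    [-1, 0, 0, -18, 0],
    [-1, 0, 0, -18, 0],
    [-1, 0, -12, -18, 0],
    [-1, 0, -25, -18, 0],
    [-1, 0, -40, -18, 0],
    [-1, 0, -50, -18, 0],
    [-1, 0, -50, -60, 0],
    [-1, 0, -50, -110, 0],
    [-1, 0, -50, -110, 0],
    [-1, 0, -50, -110, 0],
  ],
)

```text
time: 8.43
tool_pos: [0.4958, 0.2832, 0.2897]
ee_rot: [-3.141, 0.0, 1.512]
wrist_force: [-0.2, 0.1, -2.1]
width: 0.0199
```

```bash
python3 - <<'E'
from h import *
o=robot.get_obs();print(o['time'],o['tool_pos'],o['ee_rot'],o['wrist_force'],o['width'])
for n in('top','side'):
    s=shot(n);[pp(s,l,k=1) for l in('hook','hook_grip','hook_bowl','hook_mouth','shackle_top')]
    if n=='side':
        x=s['pixels'][:,:,::-1][140:380,200:400];cv2.imwrite('pics/z4.png',cv2.resize(x,None,fx=2.5,fy=2.5,interpolation=cv2.INTER_CUBIC))
E
```

```text
8.425 [0.4958173  0.28316303 0.28967493] [-3.14099307e+00  4.22593908e-04  1.51210909e+00] [-0.21980749  0.14273893 -2.08671608] 0.019924966405581935
hook pin [0.4945 0.2808 0.2743] 0.67
hook_grip pin [0.4963 0.2846 0.306 ] 0.88
hook_bowl pin [0.4825 0.2828 0.1719] 0.73
hook_mouth pin [0.4977 0.2824 0.252 ] 0.74
shackle_top pin [0.5434 0.0328 0.1329] 0.75
hook pin [0.4811 0.2821 0.1795] 0.72
hook_grip pin [0.496  0.2815 0.3045] 0.71
hook_bowl pin [0.4831 0.2796 0.1782] 0.95
hook_mouth pin [0.4991 0.2847 0.2515] 0.86
shackle_top pin [0.6798 0.0504 0.0997] 0.29
```

View pics/z4.png

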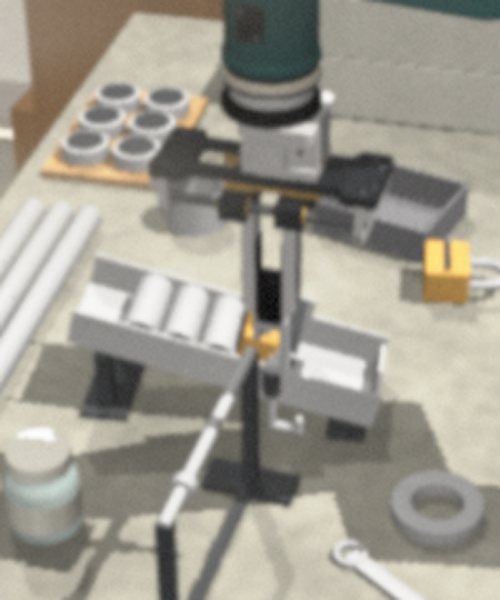

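The picture shows the hook off the rail and upright in the jaws, with its bowl near (285,425). Next I move above the padlock's uphill side.

Request:
step_arm(
  series=[
    [-1, 0, 0, -30, 0],
    [-1, -35, 18, -30, -2],
    [-1, -80, 38, -30, -4],
    [-1, -130, 60, -30, -6],
    [-1, -180, 85, -30, -8],
    [-1, -220, 104, -30, -8],
    [-1, -241, 114, -30, -8],
    [-1, -241, 114, -30, -8],
    [-1, -241, 114, 10, -8],
    [-1, -241, 114, 20, -8],
    [-1, -241, 114, 20, -8],
  ],
)

```text
time: 10.4
tool_pos: [0.5953, 0.0373, 0.27]
ee_rot: [-3.14, -0.001, 1.653]
wrist_force: [-0.1, -0.3, -1.1]
width: 0.0196
```

```bash
python3 - <<'E'
from h import *
o=robot.get_obs();print(o['time'],o['tool_pos'],o['ee_rot'],o['wrist_force'],o['width'])
for n in('top','side'):
    s=shot(n);[pp(s,l,k=1) for l in('hook','hook_grip','hook_bowl','hook_mouth','shackle_top','padlock')]
    if n=='side':
        x=s['pixels'][:,:,::-1][220:320,240:360];cv2.imwrite('pics/z5.png',cv2.resize(x,None,fx=5,fy=5,interpolation=cv2.INTER_CUBIC))
        print((proj(s,np.array(o['tool_pos'])-[.012,0,.115])-[240,220])*5)
E
```

```text
10.4 [0.59525379 0.03731083 0.27004399] [-3.13995127e+00 -5.28224733e-04  1.65349369e+00] [-0.09247949 -0.33813725 -1.14258712] 0.01959190187174993
hook pin [0.5297 0.0355 0.0809] 0.37
hook_mouth pin [0.5526 0.3515 0.1643] 0.36
padlock pin [ 0.3734 -0.2006 -0.0018] 0.63
hook pin [0.5969 0.0377 0.2584] 0.6
hook_grip pin [0.596  0.0355 0.2911] 0.85
hook_bowl pin [0.5833 0.0321 0.1591] 0.66
hook_mouth pin [0.6005 0.035  0.2366] 0.85
shackle_top pin [ 7.159e-01  2.774e-01 -5.000e-04] 0.66
padlock pin [ 0.3755 -0.2018  0.0005] 0.85
[278.56959537 131.52855829]
```

View pics/z5.png

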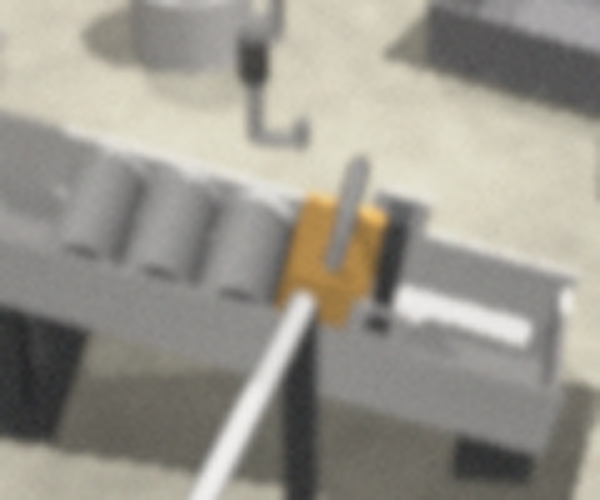

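The bowl is at (280,133), matching its projection. The tip is uphill of the shackle, whose arch top is at (357,160). I'll descend and slide in.

Request:
step_arm(
  series=[
    [-1, -2, 0, 20, 0],
    [-1, -2, 0, 38, 0],
    [-1, -2, 0, 39, 0],
    [-1, -2, -8, 39, 0],
    [-1, -2, -16, 39, 0],
    [-1, -2, -24, 39, 0],
    [-1, -2, -31, 39, 0],
    [-1, -2, -36, 39, 0],
    [-1, -2, -36, 39, 0],
    [-1, -2, -36, 39, 0],
  ],
)

```text
time: 12.35
tool_pos: [0.5603, 0.031, 0.2314]
ee_rot: [3.141, 0.0, 1.652]
wrist_force: [0.1, 0.8, -1.7]
width: 0.0201
```

```bash
python3 - <<'E'
from h import *
o=robot.get_obs();print(o['time'],o['tool_pos'],o['ee_rot'],o['wrist_force'],o['width'])
s=shot('side')
[pp(s,l,k=1) for l in('hook','hook_grip','hook_bowl','hook_mouth','shackle_top')]
x=s['pixels'][:,:,::-1][220:320,240:360];cv2.imwrite('pics/z6.png',cv2.resize(x,None,fx=5,fy=5,interpolation=cv2.INTER_CUBIC))
E
```

```text
12.35 [0.56030539 0.03097186 0.23142475] [3.14145210e+00 1.03675160e-04 1.65150945e+00] [ 0.05272777  0.80641901 -1.74816711] 0.020092633787378675
hook pin [0.5598 0.034  0.2151] 0.77
hook_grip pin [0.5608 0.0278 0.2503] 0.61
hook_bowl pin [0.5459 0.0278 0.1184] 0.65
hook_mouth pin [0.5631 0.0324 0.1969] 0.94
shackle_top pin [0.5445 0.0332 0.1317] 0.93
```

View pics/z6.png

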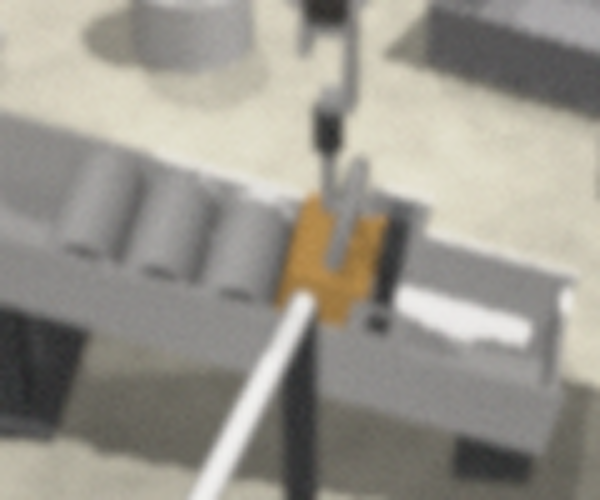

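The shank at (328,170) sits just uphill of the shackle and the bar is below the arch, with no contact force. I'll lift, easing a little uphill so the padlock clears the gate.

Request:
step_arm(
  series=[
    [-1, 0, -2, -8, 0],
    [-1, 0, -4, -14, 0],
    [-1, 0, -3, -20, 0],
    [-1, 0, 2, -28, 0],
    [-1, 0, 7, -36, 0],
    [-1, 0, 12, -45, 0],
    [-1, 0, 17, -55, 0],
    [-1, 0, 20, -65, 0],
    [-1, 0, 20, -76, 0],
    [-1, 0, 20, -88, 0],
    [-1, 0, 20, -100, 0],
    [-1, 0, 20, -112, 0],
    [-1, 0, 20, -124, 0],
    [-1, 0, 20, -136, 0],
    [-1, 0, 20, -148, 0],
    [-1, 0, 20, -156, 0],
    [-1, 0, 20, -160, 0],
    [-1, 0, 20, -160, 0],
  ],
)

```text
time: 14.9
tool_pos: [0.5803, 0.0326, 0.3916]
ee_rot: [3.141, 0.0, 1.652]
wrist_force: [-0.8, 0.5, -5.2]
width: 0.0197
```

```bash
python3 - <<'E'
from h import *
o=robot.get_obs();print(o['time'],o['tool_pos'],o['ee_rot'],o['wrist_force'],o['width'])
s=shot('side')
[pp(s,l,k=3) for l in('hook','hook_bowl','shackle_top','padlock','tube1')]
x=s['pixels'][:,:,::-1][140:340,220:420];cv2.imwrite('pics/z7.png',cv2.resize(x,None,fx=3,fy=3,interpolation=cv2.INTER_CUBIC))
E
```

```text
14.9 [0.58029154 0.03262059 0.39159416] [3.14117515e+00 1.17594871e-04 1.65156219e+00] [-0.76198054  0.54786431 -5.22115177] 0.019726007449808663
hook pin [0.5814 0.0374 0.3784] 0.95
hook_bowl pin [0.5676 0.0271 0.2818] 0.7
shackle_top pin [0.5682 0.036  0.275 ] 0.82
padlock pin [0.5749 0.0272 0.1879] 0.9
padlock pin [ 0.3743 -0.2008  0.0031] 0.65
padlock pin [0.5377 0.0379 0.0635] 0.19
tube1 pin [0.4615 0.0289 0.0397] 0.74
tube1 pin [0.5029 0.033  0.0473] 0.68
tube1 pin [ 0.3582  0.177  -0.0006] 0.54
```

View pics/z7.png

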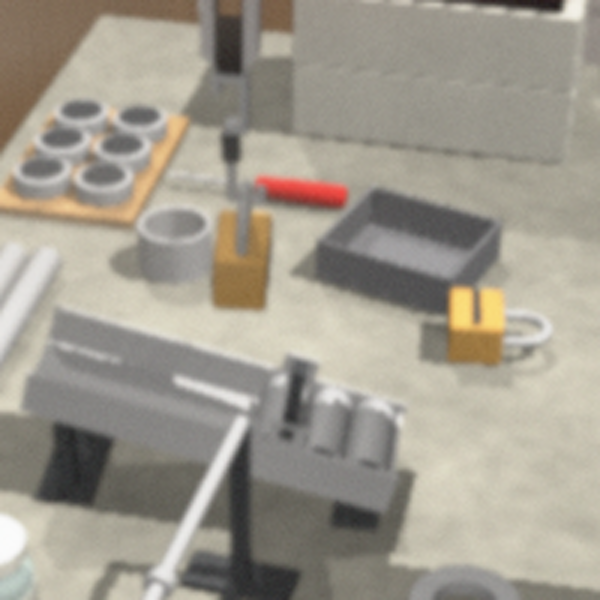

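The padlock hangs on the hook with its underside at about 0.19 m. The tubes have rolled under the gate to the stop. Next is the bin.

Request:
step_arm(
  series=[
    [-1, -4, -1, 0, 0],
    [-1, -14, -5, 0, 1],
    [-1, -32, -10, 0, 2],
    [-1, -53, -17, 0, 4],
    [-1, -78, -26, 0, 6],
    [-1, -106, -35, 0, 8],
    [-1, -134, -44, 0, 10],
    [-1, -162, -53, 0, 12],
    [-1, -190, -63, 0, 14],
    [-1, -218, -72, 0, 16],
    [-1, -246, -81, 0, 18],
    [-1, -272, -90, 0, 20],
    [-1, -298, -98, 0, 21],
    [-1, -320, -105, 0, 21],
    [-1, -336, -111, 0, 21],
    [-1, -347, -114, 0, 21],
    [-1, -352, -116, 0, 21],
    [-1, -352, -116, 0, 21],
    [-1, -352, -116, 0, 21],
  ],
)

```text
time: 17.58
tool_pos: [0.4931, -0.3269, 0.3917]
ee_rot: [3.141, -0.0, 1.286]
wrist_force: [-0.0, 0.2, -6.3]
width: 0.02
```

```bash
python3 - <<'E'
from h import *
o=robot.get_obs();print(o['time'],o['tool_pos'],o['ee_rot'],o['wrist_force'],o['width'])
for n in('side','top'):
    s=shot(n);[pp(s,l,k=2) for l in('hook','hook_bowl','shackle_top','padlock','bin')]
E
```

```text
17.575 [ 0.49314186 -0.32691066  0.39167982] [ 3.14135599e+00 -2.27177355e-04  1.28612297e+00] [-0.01757149  0.15378838 -6.2575949 ] 0.020027953561767245
hook pin [ 0.492  -0.3233  0.3781] 0.76
hook_bowl pin [ 0.7169 -0.2742 -0.0008] 0.74
hook_bowl pin [ 0.4804 -0.3254  0.2774] 0.61
shackle_top pin [ 0.483  -0.3181  0.2753] 0.83
padlock pin [ 0.3747 -0.2002  0.0013] 0.8
padlock pin [ 0.4845 -0.3255  0.1878] 0.57
bin pin [ 0.4848 -0.3236  0.0009] 0.72
hook pin [ 0.4958 -0.3317  0.3778] 0.55
hook_bowl pin [ 0.4824 -0.3281  0.2758] 0.58
hook_bowl pin [ 0.4946 -0.3297  0.356 ] 0.39
shackle_top pin [ 0.4811 -0.3212  0.2771] 0.81
shackle_top pin [ 0.3733 -0.2013 -0.0033] 0.46
padlock pin [ 0.4818 -0.3273  0.1902] 0.66
padlock pin [ 0.3729 -0.2027 -0.0027] 0.58
bin pin [ 4.807e-01 -3.232e-01  4.000e-04] 0.68
```

Request:
step_arm(
  series=[
    [-1, 0, 0, 8, 0],
    [-1, 0, 0, 25, 0],
    [-1, 0, 0, 45, 0],
    [-1, 0, 0, 65, 0],
    [-1, 0, 0, 85, 0],
    [-1, 0, 0, 105, 0],
    [-1, 0, 0, 125, 0],
    [-1, 0, 0, 143, 0],
    [-1, 0, 0, 157, 0],
    [-1, 0, 0, 166, 0],
    [-1, 0, 0, 171, 0],
    [-1, 0, 0, 174, 0],
    [-1, 0, 0, 177, 0],
    [-1, 0, 0, 180, 0],
    [-1, 0, 0, 182, 0],
    [-1, 0, 0, 184, 0],
    [-1, 0, 0, 186, 0],
    [-1, 0, 0, 188, 0],
    [-1, 0, 0, 188, 0],
  ],
)

```text
time: 20.55
tool_pos: [0.4929, -0.3275, 0.2035]
ee_rot: [3.141, -0.0, 1.285]
wrist_force: [-0.8, 0.3, -0.7]
width: 0.02
```

Request:
step_arm(
  series=[
    [-1, 0, 0, 3, 0],
    [-1, 0, 0, 7, 0],
    [-1, 0, 0, 11, 0],
    [-1, 0, 0, 13, 0],
    [-1, 0, 0, 13, 0],
  ],
)

```text
time: 21.18
tool_pos: [0.4928, -0.3275, 0.1902]
ee_rot: [-3.141, -0.0, 1.285]
wrist_force: [1.0, -0.6, -1.0]
width: 0.02
```

```bash
python3 - <<'E'
from h import *
o=robot.get_obs();print(o['time'],o['tool_pos'],o['ee_rot'],o['wrist_force'],o['width'])
for n in('top','side'):
    s=shot(n);[pp(s,l,k=2) for l in('hook','hook_bowl','shackle_top','padlock')]
x=s['pixels'][:,:,::-1][140:260,300:420];cv2.imwrite('pics/z8.png',cv2.resize(x,None,fx=5,fy=5,interpolation=cv2.INTER_CUBIC))
E
```

```text
21.175 [ 0.49278457 -0.32750487  0.19015307] [-3.14110326e+00 -1.81886954e-04  1.28502402e+00] [ 1.03348488 -0.64121874 -1.04967526] 0.019980455218772723
hook pin [ 0.4933 -0.3303  0.1752] 0.54
hook pin [ 0.4803 -0.3287  0.0933] 0.53
hook_bowl pin [ 0.4814 -0.3259  0.074 ] 0.5
hook_bowl pin [ 0.4936 -0.3248  0.2047] 0.48
shackle_top pin [ 0.4785 -0.3322  0.0961] 0.61
shackle_top pin [ 0.4947 -0.3295  0.1779] 0.5
padlock pin [ 0.373  -0.199  -0.0024] 0.94
padlock pin [ 0.4823 -0.3305  0.0051] 0.88
hook pin [ 0.4924 -0.325   0.1802] 0.52
hook_bowl pin [ 0.4797 -0.3271  0.0799] 0.82
shackle_top pin [ 0.4785 -0.3275  0.0925] 0.62
padlock pin [ 0.4823 -0.3285  0.008 ] 0.58
```

View pics/z8.png

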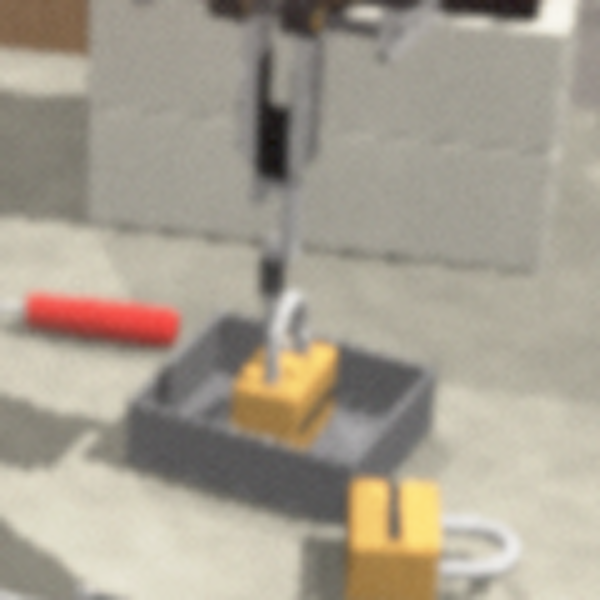

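The padlock stands upright on the bin floor at about (285,400) with the hook slack in its shackle. I'll back out uphill-wise, along the hook's +x.

Request:
step_arm(
  series=[
    [-1, 0, 4, 0, 0],
    [-1, 0, 9, 0, 0],
    [-1, 0, 14, 0, 0],
    [-1, 0, 20, 0, 0],
    [-1, 0, 26, 0, 0],
    [-1, 0, 32, 0, 0],
    [-1, 0, 40, 0, 0],
    [-1, 0, 48, 0, 0],
    [-1, 0, 50, 0, 0],
  ],
)

```text
time: 22.8
tool_pos: [0.5414, -0.3418, 0.1902]
ee_rot: [-3.141, -0.0, 1.285]
wrist_force: [-0.1, 0.3, -2.5]
width: 0.0199
```

```bash
python3 - <<'E'
from h import *
o=robot.get_obs();print(o['time'],o['tool_pos'],o['ee_rot'],o['wrist_force'],o['width'])
for n in('top','side'):
    s=shot(n);[pp(s,l,k=2) for l in('hook','hook_bowl','shackle_top','padlock')]
x=s['pixels'][:,:,::-1][140:260,280:420];cv2.imwrite('pics/z9.png',cv2.resize(x,None,fx=5,fy=5,interpolation=cv2.INTER_CUBIC))
E
```

```text
22.8 [ 0.54135657 -0.34181289  0.19023021] [-3.14135635e+00 -2.24807263e-05  1.28522292e+00] [-0.14125903  0.27074281 -2.45219139] 0.019850435493308102
hook pin [ 0.5416 -0.3439  0.1758] 0.69
hook pin [ 0.3684  0.2996 -0.0005] 0.46
hook_bowl pin [ 0.53   -0.3377  0.0714] 0.73
shackle_top pin [ 0.4822 -0.3331  0.092 ] 0.59
padlock pin [ 0.3735 -0.2015 -0.0015] 0.94
padlock pin [ 0.4811 -0.33    0.0059] 0.75
hook pin [ 0.5396 -0.3384  0.1717] 0.61
hook pin [3.698e-01 3.021e-01 1.000e-04] 0.52
hook_bowl pin [ 0.5274 -0.3424  0.079 ] 0.73
shackle_top pin [ 0.4808 -0.3285  0.0911] 0.65
padlock pin [ 0.3735 -0.2007  0.0011] 0.78
padlock pin [ 0.484  -0.3292  0.0053] 0.77
```

View pics/z9.png

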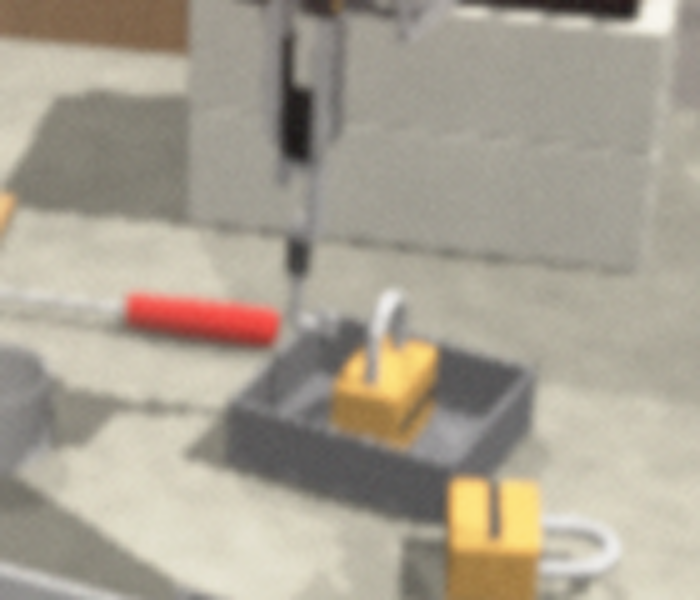

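The hook is free of the padlock, which stands in the bin at z9 (385,390). Next I carry the hook back to a point in front of the rail.

Request:
step_arm(
  series=[
    [-1, 0, 0, -40, 0],
    [-1, 0, 0, -90, 0],
    [-1, 10, -4, -130, 0],
    [-1, 40, -14, -130, -1],
    [-1, 85, -31, -130, -2],
    [-1, 140, -51, -130, -4],
    [-1, 195, -70, -130, -6],
    [-1, 250, -90, -130, -8],
    [-1, 305, -110, -130, -10],
    [-1, 360, -130, -130, -12],
    [-1, 415, -150, -130, -13],
    [-1, 470, -170, -130, -13],
    [-1, 525, -189, -130, -13],
    [-1, 575, -207, -130, -13],
    [-1, 615, -222, -130, -13],
    [-1, 640, -231, -130, -13],
    [-1, 645, -233, -130, -13],
    [-1, 645, -233, -130, -13],
    [-1, 645, -233, -130, -13],
  ],
)

```text
time: 25.68
tool_pos: [0.4994, 0.3416, 0.3208]
ee_rot: [3.141, 0.0, 1.51]
wrist_force: [0.5, 0.5, -2.0]
width: 0.0203
```

```bash
python3 - <<'E'
from h import *
o=robot.get_obs();print(o['time'],o['tool_pos'],o['ee_rot'],o['wrist_force'],o['width'])
for n in('top','side'):
    s=shot(n);[pp(s,l,k=1) for l in('hook','hook_grip','hook_mouth','rail_mark','rail','hook_bowl')]
E
```

```text
25.675 [0.49943662 0.34161033 0.32084295] [3.14099419e+00 2.44069704e-04 1.51030847e+00] [ 0.48337863  0.46892779 -2.04116159] 0.02034263212507966
hook pin [0.5    0.3377 0.3039] 0.63
hook_grip pin [0.5    0.3428 0.3337] 0.85
hook_mouth pin [0.4975 0.3395 0.2831] 0.77
rail_mark pin [0.5525 0.3537 0.1634] 0.63
rail pin [0.5469 0.2946 0.0007] 0.56
hook_bowl pin [0.4865 0.3383 0.2032] 0.58
hook pin [0.4983 0.347  0.3073] 0.87
hook_grip pin [0.502  0.3399 0.342 ] 0.74
hook_mouth pin [0.5021 0.341  0.2822] 0.69
rail_mark pin [0.5487 0.3526 0.1618] 0.89
rail pin [ 0.5479  0.2976 -0.0006] 0.81
hook_bowl pin [0.4868 0.3428 0.2077] 0.98
```

Request:
step_arm(
  series=[
    [-1, 0, 0, 40, 0],
    [-1, 0, 0, 85, 0],
    [-1, 0, 0, 115, 0],
    [-1, 0, 0, 122, 0],
    [-1, 0, 0, 122, 0],
    [-1, 0, 10, 122, 0],
    [-1, 0, 20, 122, 0],
    [-1, 0, 30, 122, 0],
    [-1, 0, 40, 122, 0],
    [-1, 0, 47, 122, 0],
    [-1, 0, 50, 122, 0],
    [-1, 0, 50, 122, 0],
  ],
)

```text
time: 27.88
tool_pos: [0.5491, 0.3398, 0.1983]
ee_rot: [-3.141, 0.0, 1.512]
wrist_force: [-0.9, 0.6, -1.0]
width: 0.02
```

Request:
step_arm(
  series=[
    [-1, 0, 0, 6, 0],
    [-1, 0, 0, 11, 0],
    [-1, 0, 0, 15, 0],
    [-1, 0, 0, 17.5, 0],
    [-1, 0, 0, 17.5, 0],
    [-1, 0, 0, 17.5, 0],
  ],
)

```text
time: 28.62
tool_pos: [0.5491, 0.3399, 0.1811]
ee_rot: [3.141, -0.0, 1.512]
wrist_force: [0.2, 0.3, -0.7]
width: 0.0197
```

Request:
step_arm(
  series=[
    [-1, 2, 0, 0, 0],
    [-1, 4, 0, 0, 0],
    [-1, 6, 0, 0, 0],
    [-1, 8, 0, 0, 0],
    [-1, 9, 0, 0, 0],
    [-1, 9, 0, 0, 0],
  ],
)

```text
time: 29.38
tool_pos: [0.5496, 0.349, 0.1809]
ee_rot: [-3.142, 0.0, 1.512]
wrist_force: [0.4, -0.7, -1.4]
width: 0.0199
```

Request:
step_arm(
  series=[
    [-1, 1, 0, 0, 0],
    [-1, 2, 0, 0, 0],
    [-1, 2, 0, 0, 0],
  ],
)

```text
time: 29.75
tool_pos: [0.5497, 0.3509, 0.1809]
ee_rot: [3.142, 0.0, 1.512]
wrist_force: [0.6, 0.4, -1.6]
width: 0.0192
```

Request:
step_arm(
  series=[
    [-1, 1, 0, 0, 0],
    [-1, 2, 0, 0, 0],
    [-1, 2, 0, 0, 0],
  ],
)

```text
time: 30.12
tool_pos: [0.5498, 0.3516, 0.181]
ee_rot: [-3.141, 0.003, 1.511]
wrist_force: [-0.3, -5.7, 0.3]
width: 0.0196
```

The collar is felt (−5.7 N). I'll ease off 1 mm, release and rise.

Request:
step_arm(
  series=[
    [-1, -1, 0, 0.5, 0],
    [-1, -1, 0, 0.5, 0],
    [-0.3, -1, 0, 0.5, 0],
    [0, -1, 0, 0.5, 0],
    [0.3, -1, 0, 0.5, 0],
    [0.3, -1, 0, 0.5, 0],
    [0.3, -1, 0, 0.5, 0],
    [0.3, -1, 0, 0.5, 0],
    [0.3, -1, 0, -20, 0],
    [0.3, -1, 0, -60, 0],
    [0.3, -1, 0, -120, 0],
    [0.3, -1, -60, -160, 0],
    [0.3, -1, -120, -180, 0],
    [0.3, -1, -180, -180, 0],
    [0.3, -1, -180, -180, 0],
    [0.3, -1, -180, -180, 0],
  ],
)

```text
time: 32.12
tool_pos: [0.3701, 0.3625, 0.3613]
ee_rot: [3.14, -0.0, 1.512]
wrist_force: [0.4, 0.4, 0.5]
width: 0.0612
```

```bash
python3 - <<'E'
from h import *
o=robot.get_obs();print(o['time'],o['tool_pos'],o['wrist_force'],o['width'])
for n in('top','side'):
    s=shot(n);[pp(s,l,k=1) for l in('hook','hook_grip','hook_bowl','rail_mark','jar','flange','spanner','sleeve','driver')];pp(s,'tube1',k=3);pp(s,'padlock')
    x=s['pixels'][:,:,::-1]
    if n=='side': b=cv2.resize(x[240:420,220:370],(500,600),interpolation=cv2.INTER_CUBIC)
    else: a=cv2.resize(x[200:350,100:175],(300,600),interpolation=cv2.INTER_CUBIC)
cv2.imwrite('pics/z10.png',np.hstack([a,b]))
E
```

```text
32.125 [0.37009487 0.36254291 0.36125491] [0.40737613 0.37594198 0.47838513] 0.06119807348314037
hook pin [0.5509 0.3526 0.1655] 0.86
hook_grip pin [0.5514 0.3536 0.1949] 0.61
hook_bowl pin [0.5398 0.3487 0.0626] 0.77
rail_mark pin [0.554  0.3503 0.1626] 0.6
jar pin [ 0.7223  0.2721 -0.0009] 0.88
flange pin [0.3568 0.1838 0.0021] 0.7
spanner pin [0.3678 0.2989 0.0008] 0.98
sleeve pin [ 0.7139 -0.276  -0.0017] 0.8
driver pin [ 0.663  -0.4327 -0.0032] 0.87
tube1 pin [0.4607 0.0272 0.0423] 0.91
tube1 pin [0.4976 0.0309 0.0448] 0.91
tube1 pin [0.5425 0.0382 0.0598] 0.72
padlock pin [ 0.484  -0.3294  0.0038] 0.67
padlock pin [ 0.3756 -0.2019 -0.0005] 0.6
hook pin [0.5483 0.3539 0.1643] 0.97
hook_grip pin [0.5486 0.35   0.1984] 0.96
hook_bowl pin [0.5389 0.3491 0.0676] 0.88
rail_mark pin [0.5484 0.3541 0.1647] 0.87
jar pin [0.7136 0.2784 0.0022] 0.8
flange pin [0.3553 0.1798 0.0014] 0.81
spanner pin [0.371  0.3037 0.001 ] 0.77
sleeve pin [ 0.7192 -0.2772 -0.0022] 0.86
driver pin [ 6.664e-01 -4.288e-01  6.000e-04] 0.46
tube1 pin [0.4654 0.0269 0.0391] 0.83
tube1 pin [0.5019 0.0328 0.0495] 0.72
tube1 pin [ 0.7184  0.2754 -0.0022] 0.69
padlock pin [ 0.3727 -0.2018  0.0024] 0.95
padlock pin [ 0.4821 -0.3326  0.0067] 0.44
```

View pics/z10.png

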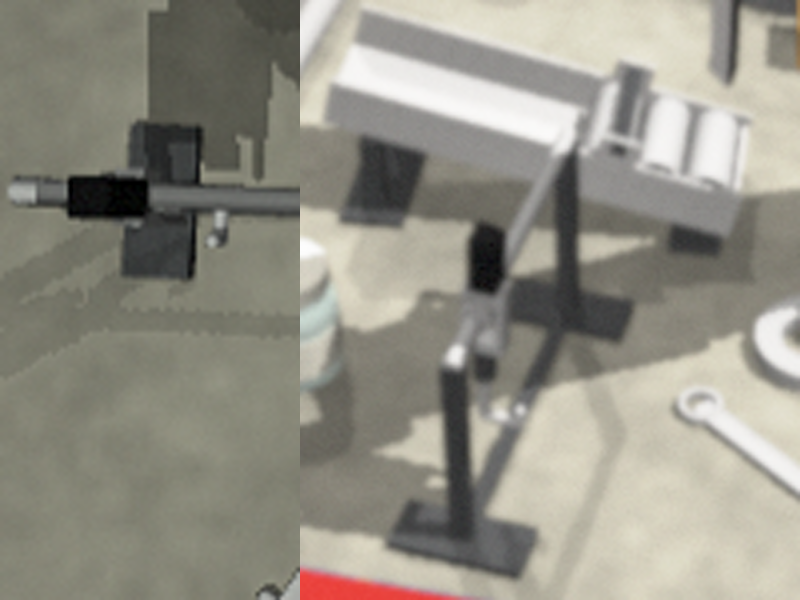

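The picture shows the hook hanging upright at the collar (grip at (487,260)) and the tubes queued at the stop ((610–715),130). A short settle, then I'll hand in.

Request:
step_arm(
  series=[
    [0.3, 0, 0, 0, 0],
    [0.3, 0, 0, 0, 0],
    [0.3, 0, 0, 0, 0],
    [0.3, 0, 0, 0, 0],
    [0.3, 0, 0, 0, 0],
    [0.3, 0, 0, 0, 0],
    [0.3, 0, 0, 0, 0],
    [0.3, 0, 0, 0, 0],
    [0.3, 0, 0, 0, 0],
    [0.3, 0, 0, 0, 0],
    [0.3, 0, 0, 0, 0],
    [0.3, 0, 0, 0, 0],
  ],
)

```text
time: 34.83
tool_pos: [0.3701, 0.3625, 0.3609]
ee_rot: [3.142, 0.0, 1.512]
wrist_force: [-0.6, -0.9, 1.1]
width: 0.0612
```

```bash
python3 - <<'E'
from h import *
s=shot('side');[pp(s,l,k=1) for l in('hook','hook_grip','hook_bowl','rail_mark')]
print(robot.close_job())
E
```

```text
hook pin [0.5491 0.3571 0.1666] 0.8
hook_grip pin [0.5501 0.3505 0.1996] 0.66
hook_bowl pin [0.5404 0.3481 0.0681] 0.63
rail_mark pin [0.5494 0.3499 0.1628] 0.68
the job is handed in; nothing more can be done
None
```

The job is done and handed in at about 35 s; no verdict is reported.

- **Padlock:** I took the hook off the rail, caught the shackle from the uphill side and lifted the padlock to about 0.19 m. I then lowered it onto the bin floor, and the wrist force fell back from −6.3 N to about −1 N before I drew the hook out. It stands near (0.483, −0.330) m, about 5 mm from the bin's centre.
- **Tubes:** they rolled under the gate and lie in a row against the end stop. The top view found all three where they should be. The side view's network found only two of them, because the gate hides the third, but the picture agrees.
- **Hook:** I slid it along the rail until the collar pushed back (−5.7 N), backed off 1 mm and released it. It hangs upright. The network's position for it differs from its position for the rail mark by 2–8 mm. The 8 mm is from the last look and is mostly network error, since the finger position at release implies about 1 mm.
- **Other things:** the flange, spanner, sleeve, driver, jar and second padlock were found within network error of where they started.

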